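# Lever a tight bush out of its bearing block

## Robot

A 7-joint arm with a two-finger parallel gripper is mounted at the origin on the work surface. World frame = base frame: x ahead of the robot, y to its left, z up, the work surface at z = 0. Lengths are in m, angles in rad, forces in N, time in s.
With the tool pointing down it reaches from about 0.425 to 0.875 m from the base axis. Payload 4.7 kg.
Tool frame: the origin (TCP) lies at the very end of the fingers, on their centre line; the grasp point (between the pads) lies 19 mm behind it; x points along the fingers, z is the direction in which the jaws open and shut, and the axes are right-handed (so a half turn about x gives the same grasp; the last joint's range is limited). The gripper opens to 87 mm and grips with 3 to 60 N. Pads are 19 mm wide; open, the fingers measure 117 mm over their backs; the gripper's body (75 mm by 190 mm) begins 51 mm behind the grasp point.
Start: joints at [1.258, 0.321, -0.07, 1.45, 0.023, 1.371, -0.057], TCP at [0.209, -0.616, 0.223] pointing down, gripper open.
Joint ranges: [-2.86, 2.86], [-0.3, 2.09], [-1.38, 1.24], [0.06, 2.45], [-1.56, 4.7], [0.09, 2.05], [-2.69, 2.69]. Speed limits (rad/s): [2.57, 2.57, 3.14, 3.14, 3.14, 3.14, 3.14].

## Interface

Orientations are given as a rotation vector (axis times angle).
In Python, from bench import * gives the robot as it stands.
- The arm moves only by the shell command python3 -m handwheel 'ROWS' [OPENING] [FORCE]. ROWS is JSON, a list of rows, each an object with "xyz": the shift along the world's x, y, z in cm, a list of three; "angular": the turn, a rotation vector about the world's x, y, z in degrees, a list of three. A call has 1 to 5 rows; each row shifts and turns the pose as measured when the row begins; what a row does not reach is not made up. A row lasts 1/12 s, in which the tool goes at most 41.7 mm and 7.16 degrees, less where a joint would pass 70% of its speed; a pose out of reach is approached as far as the arm can. A call with a gripper value outside its range is refused whole. OPENING is the finger opening in cm, from 0 to 8.7, set as the call begins (- or left out, the last holds). The fingers move at their own pace and stop on an object; FORCE is the grip in N (left out, the last holds). Time passes only in rows, so rows that do not move let the fingers close. It gives the time, the measured TCP pose, the force and the opening at its end, in the units of the state.
- get_state(): the state, without advancing time (a new reading comes with each control period).
- get_image(name): name is "scene" or "top" or "wrist"; returns a dict with "pixels" (420x560x3 uint8, blue, green, red), "K" (3x3 intrinsics, pixels), "dist" ([k1, k2, p1, p2, k3] as OpenCV has them; the pictures are not rectified), "cam_to_world" (4x4, takes a point from camera to world coordinates). Camera axes: x right, y down, z forward; pixel columns grow to the right and rows downward; lengths in m; the calibration is good to about 2 mm. A picture is of the moment at which its call begins. There is no depth.
- close_job(): hands the job in, once; it reports no verdict.
The state is a dict: "time": time; "joint_positions": joint angles; "qd": joint speeds; "joint_torque": joint torques, N m; "position": TCP position; "tool_rot": TCP orientation; "ft_force": force on the tool from outside, world axes, zero at the start; "torque": the same for the moment, N m; "grip_width": opening from 0.0 (shut) to 1.0 (fully open).
Only numpy, scipy, OpenCV 4.12 (cv2) and the standard library are available. Lean on these libraries where they do the work, as an engineer would, in place of code of your own. Each camera call takes 0.05 s, during which the arm holds its last target.

## Task

The brass bush is stuck in the cream bearing block. Take the blue-handled pry bar, put the tip of its blade under the bush's flange with the blade lying across the red fulcrum rail, and push the handle down so that the bush is levered up by at least 5 mm; then let go of the bar, leaving it on the rail or on the bench. Do not touch the bush with the gripper, and leave the file, the spare bush and the oil bottle where they are.

Things in the scene. Friction and masses are not known exactly. Their poses are not given: they have to be found in the camera images.
- bar: Loose pry bar, 0.2-0.4 kg, flat on the bench beside the file, pointing roughly away from the robot. Blue handle 100 long x 22 wide x 28 high (mm); steel blade 160 x 24 x 6 runs on from it, undersides flush. Origin: under the handle's middle; x to the blade's tip (at +210 mm; handle's rear end at -50), z up. Centre of mass about 40 mm ahead of the origin.
- housing: Cream bearing block, fixed: 72 x 72 mm, its top 76 mm above the bench, on a base plate 110 x 160 x 12 mm. It carries the bush in its top and, to the robot's left, the red fulcrum rail. Origin: on the bush's axis at bench level; y points to the rail, z up.
- bush: Brass bush tight in the block. Flange 64 mm across, 12 thick, on a neck 26 across. Origin: on its axis at the flange's underside, 105 mm above the bench at the start (29 mm gap between flange and block top; flange overhangs the neck by 19 mm all round). It slides only straight up, 30 mm at most, takes about 40 N to move and stays where it is left. y points to the rail.
- fulcrum: Red level rail, 16 mm round, 80 long, 70 mm from the bush's axis. Origin: middle of its top line, 90 mm above the bench; x along it, y straight away from the bush. A blade level on it is 9 mm below the flange. With the tip 20 mm from the bush's axis, the handle needs about 12 N; tilting the bar 17 deg lifts the bush 5 mm, 21 deg 8 mm; at 25 deg the handle's end meets the bench.
- file: Bystander: loose flat file, brown wooden handle 100 x 26 x 26 mm with a brass ferrule, dark steel blade 150 x 22 x 7 mm, lying like the bar. Origin under the middle of the handle, x to the tip (at +200 mm).
- spare_bush: Bystander: loose spare brass bush standing upside down on the bench, flange 64 mm across and 12 thick below, stem 26 mm across, 72 mm high in all. Origin: centre of its underside.
- oil_bottle: Bystander: green bottle with a black cap, 56 mm across, 140 mm high. Origin: centre of its underside.
Not all that is in view belongs to the job. There is more than one size of the housing; the job needs the middle-sized.

How it is judged:
On the way, in this order (a step that is already met when the one before it is completed fails the run):
1. the bar bears on the fulcrum rail and on the bush, before the bush has risen 3 mm (contact force between bar and fulcrum above 0.5 N and contact force between bar and bush above 0.5 N and distance of bush from where it was at the start of the episode below 0.003 m).
2. the bush has been levered up at least 5 mm, the bar bearing on both rail and bush (contact force between bar and fulcrum above 1 N and contact force between bar and bush above 1 N and distance of bush from where it was at the start of the episode above 0.0048 m), for 0.05 s.
At the end, for the whole second after the job is handed in: The bush stands at least 5 mm (0.2 mm leeway) above where it started and is at rest; the bar is let go and at rest, anywhere on the rail or the bench, not on the floor (distance of bush from where it was at the start of the episode above 0.0048 m and linear speed of bush below 0.01 m/s and linear speed of bar below 0.03 m/s and height (world z) of bar above -0.03 m); the robot touches nothing.
It fails at once if the gripper or arm touches the bush (more than 1 N) (contact force between any of the fingers, the arm and bush above 1 N).
It fails at once if the file, the spare bush or the oil bottle is shifted more than 30 mm (distance of any of file, spare_bush, oil_bottle from where it was at the start of the episode above 0.03 m).
It also fails if it takes over 40 s, if anything falls off the work surface, if the arm or the gripper's body presses on something with over 40 N, if the wrist force passes 120 N, or if a joint passes its speed limit or range.

## Working session

There is one attempt and no reset: what is moved stays moved. The work goes in short steps, Python scripts to look and compute and a shell command to move; the robot and the scene stay as the last step left them, time stands still between calls to the robot, and variables do not carry over. Pictures are saved under pics/ and viewed, and the job is handed in when it is done.

```bash
ls; mkdir -p pics; python3 - <<'E'
from bench import *
import cv2
for n in ["scene","top","wrist"]:
    d=get_image(n); cv2.imwrite(f"pics/{n}0.png",d["pixels"]); print(n,d["K"],d["dist"],d["cam_to_world"])
s=get_state();print(s)
E
```

```text
pics
scene [[497.33376517   0.         278.21002056]
 [  0.         497.33376517 211.08251982]
 [  0.           0.           1.        ]] [-0.11048621  0.          0.          0.          0.        ] [[ 0.79085543  0.38779292 -0.47345997  1.31557224]
 [ 0.61161803 -0.52824277  0.5889677  -1.12662017]
 [-0.0217043  -0.75536496 -0.6549448   1.20579329]
 [ 0.          0.          0.          1.        ]]
top [[503.97653055   0.         276.15056286]
 [  0.         503.97653055 211.667079  ]
 [  0.           0.           1.        ]] [0.050011 0.       0.       0.       0.      ] [[ 8.09432399e-04 -9.88586098e-01  1.50654812e-01  2.55786596e-01]
 [-9.99897211e-01 -2.95669559e-03 -1.40294155e-02 -1.28694136e-01]
 [ 1.43147256e-02 -1.50627971e-01 -9.88486876e-01  1.69447074e+00]
 [ 0.00000000e+00  0.00000000e+00  0.00000000e+00  1.00000000e+00]]
wrist [[297.0863734    0.         281.33615791]
 [  0.         297.0863734  211.17636464]
 [  0.           0.           1.        ]] [-0.04085951  0.          0.          0.          0.        ] [[ 0.32233885 -0.91511434 -0.2422053   0.27452891]
 [-0.94662115 -0.31227403 -0.07995833 -0.59174322]
 [-0.00246341  0.25505033 -0.96692464  0.38392904]
 [ 0.          0.          0.          1.        ]]
{'time': 0.15, 'joint_positions': array([ 1.25808318,  0.32167541, -0.07008714,  1.45140352,  0.02262755,
        1.37080366, -0.05687955]), 'qd': array([ 0.00171954, -0.00551587, -0.00074831, -0.00447002,  0.00039746,
        0.00081214, -0.00097897]), 'joint_torque': array([-3.78536843e-04, -4.91795576e+01, -4.05172063e-01, -3.12874711e+01,
       -6.41282578e-02,  4.05436778e-02,  1.42668682e-04]), 'position': array([ 0.2084787 , -0.6152111 ,  0.22169367]), 'tool_rot': array([ 0.96595671,  1.34760607, -0.96466148]), 'ft_force': array([ 0.20287056, -0.33104723,  1.01649677]), 'torque': array([-0.00741765, -0.02049042,  0.04146465]), 'grip_width': 1.0025660008710984}
```

View pics/scene0.png

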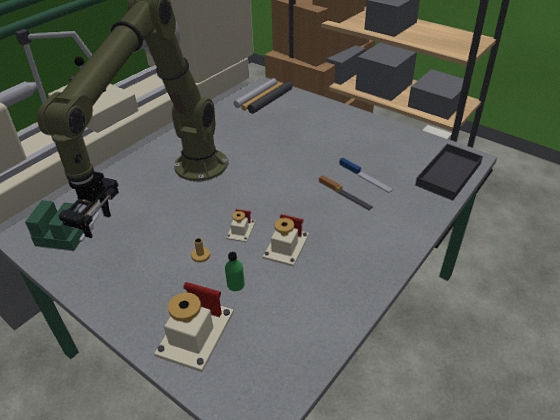

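View pics/top0.png

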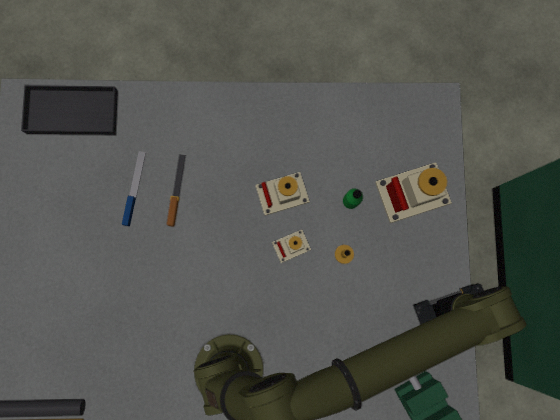

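View pics/wrist0.png

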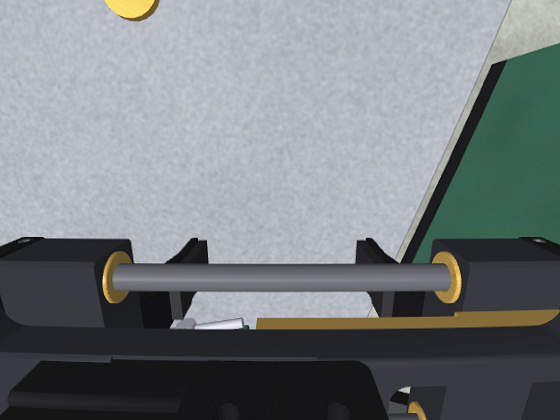

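The scene and top views show three housings. In the top view they are at (292,246) small, (283,193) middle and (413,192) large. The bar is at (134,190), the file at (176,190), the bottle at (353,198) and the spare bush at (345,254). I'll enlarge these.

```bash
python3 - <<'E'
import cv2
im=cv2.imread("pics/top0.png")
cv2.imwrite("pics/c1.png",cv2.resize(im[140:240,105:205],None,fx=6,fy=6,interpolation=cv2.INTER_CUBIC))
cv2.imwrite("pics/c2.png",cv2.resize(im[160:270,245:375],None,fx=6,fy=5.4,interpolation=cv2.INTER_CUBIC) if 0 else cv2.resize(im[165:225,245:325],None,fx=10,fy=10,interpolation=cv2.INTER_CUBIC))
E
```

```text
(no output)
```

View pics/c1.png

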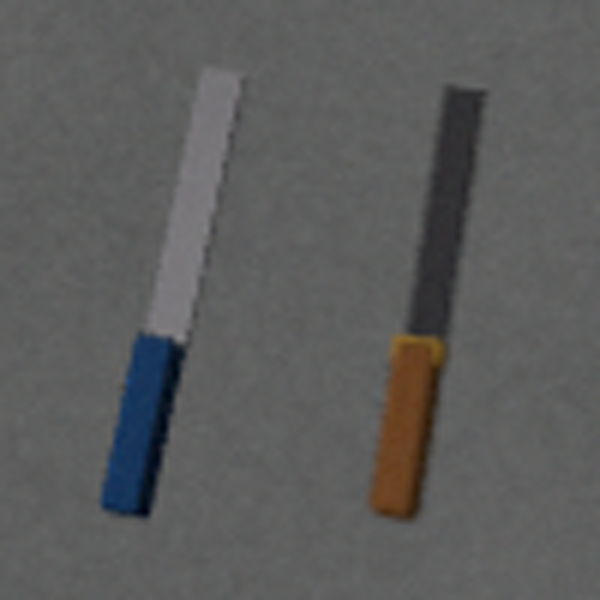

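View pics/c2.png

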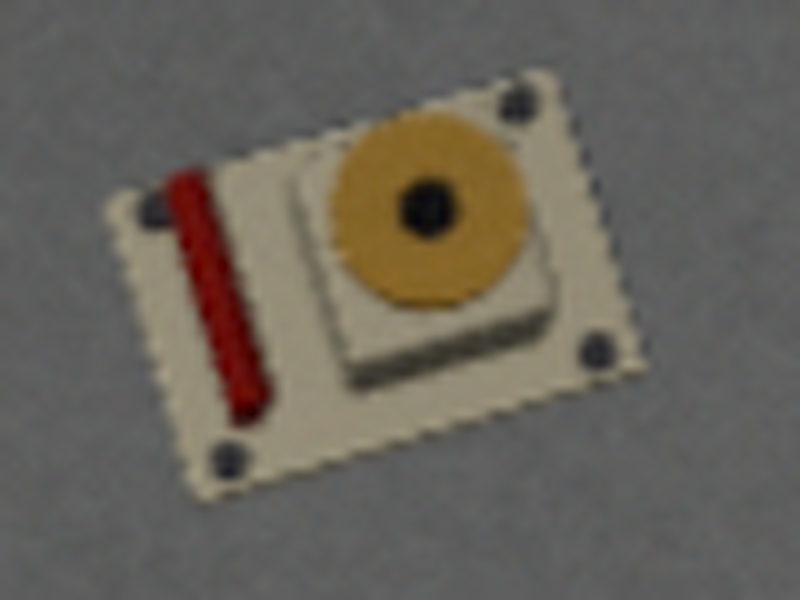

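```bash
cat > h.py <<'E'
import numpy as np, cv2
from bench import *
def px(d,uv,z):
    p=cv2.undistortPoints(np.array([[uv]],float),d["K"],d["dist"])[0,0]
    T=d["cam_to_world"]; r=T[:3,:3]@np.array([p[0],p[1],1]); c=T[:3,3]
    return c+r*(z-c[2])/r[2]
def crop(uv,s,o): return [(uv[0]+.5)/s-.5+o[0],(uv[1]+.5)/s-.5+o[1]]
def proj(d,P):
    T=np.linalg.inv(d["cam_to_world"]); r=cv2.Rodrigues(T[:3,:3])[0]
    return cv2.projectPoints(np.array(P,float).reshape(-1,3),r,T[:3,3],d["K"],d["dist"])[0].reshape(-1,2)
E
cat > m.py <<'E'
from h import *
d=get_image("top")
A=lambda uv,z:px(d,crop(uv,6,(105,140)),z)
B=lambda uv,z:px(d,crop(uv,10,(245,165)),z)
np.set_printoptions(precision=4,suppress=True)
tip=A((223,73),.006); mid=A((170,338),.006); print("tip",tip,"base",mid,np.linalg.norm(tip-mid))
v=tip-mid; print("yaw",np.degrees(np.arctan2(v[1],v[0])))
for q in [(137,335),(102,510),(139,516),(178,340)]: print("handle",A(q,.028))
c=[B(q,.012) for q in [(107,205),(545,72),(648,372),(203,500)]]
print("plate",np.array(c),np.mean(c,axis=0),[np.linalg.norm(c[i]-c[(i+1)%4]) for i in range(4)])
bu=B((428,209),.117); r=[B(q,.09) for q in [(187,172),(250,418)]]
print("bush",bu,"rail",r,np.linalg.norm(r[0]-r[1]),np.mean(r,axis=0)-bu, np.linalg.norm((np.mean(r,axis=0)-bu)[:2]))
w=r[0]-r[1];print("rail dir",np.degrees(np.arctan2(w[1],w[0])))
w=(c[1]-c[0])+(c[2]-c[3]);print("plate -y dir",np.degrees(np.arctan2(w[1],w[0])))
C=lambda uv,z:px(d,crop(uv,6,(105,140)),z)
print("file", C((465,88),.007),C((428,338),.007))
print("bottle",px(d,(353,198),.07),"spare",px(d,(345,256),.012))
E
python3 m.py
```

```text
tip [0.7193 0.3077 0.006 ] base [0.5655 0.3312 0.006 ] 0.15555134505765622
yaw -8.709342925982817
handle [0.5631 0.3434 0.028 ]
handle [0.4651 0.3581 0.028 ]
handle [0.4618 0.3378 0.028 ]
handle [0.5603 0.3208 0.028 ]
plate [[ 0.6036 -0.0814  0.012 ]
 [ 0.6505 -0.2308  0.012 ]
 [ 0.5466 -0.2651  0.012 ]
 [ 0.5023 -0.1145  0.012 ]] [ 0.5757 -0.1729  0.012 ] [np.float64(0.1565752868788674), np.float64(0.10947971641189777), np.float64(0.15701677343230971), np.float64(0.10658942226773639)]
bush [ 0.581  -0.1868  0.117 ] rail [array([ 0.5985, -0.1095,  0.09  ]), array([ 0.5176, -0.1302,  0.09  ])] 0.08349239101186894 [-0.0229  0.067  -0.027 ] 0.0707657596872337
rail dir 14.342751929196742
plate -y dir -73.08923174276758
file [0.7112 0.1701 0.007 ] [0.5659 0.1869 0.007 ]
bottle [ 0.5494 -0.4036  0.07  ] spare [ 0.3634 -0.3823  0.012 ]
```

```bash
cat > ov.py <<'E'
import sys
from h import *
def Tz(x,y,yaw,z=0):
    c,s=np.cos(yaw),np.sin(yaw); return lambda P:(np.array([[c,-s,0],[s,c,0],[0,0,1]])@np.array(P,float).T).T+[x,y,z]
def box(x0,x1,y0,y1,z): return [[x0,y0,z],[x1,y0,z],[x1,y1,z],[x0,y1,z],[x0,y0,z]]
hx,hy,hyaw=0.581,-0.187,np.radians(16.5)
bx,by,byaw=0.513,0.340,np.radians(-8.7)
def draw(d,im,o,s):
    H=Tz(hx,hy,hyaw); Bb=Tz(bx,by,byaw)
    th=np.linspace(0,2*np.pi,40)
    L=[(H(np.c_[32*np.cos(th),32*np.sin(th),117+0*th]/1000),(255,0,255)),(H(np.array([[-40,70,90],[40,70,90]])/1000),(255,255,0)),
       (H(np.array(box(-36,36,-36,36,76))/1000),(0,255,0)),
       (Bb(np.array(box(50,210,-12,12,6))/1000),(0,255,0)),(Bb(np.array(box(-50,50,-11,11,28))/1000),(0,255,255))]
    for P,c in L:
        q=((proj(d,P)-o+.5)*s-.5)
        cv2.polylines(im,[np.round(q).astype(int)],False,c,1)
for n,(o,w,s) in {"scene":((255,190),(75,75),8)}.items():
    pass
jobs=[("top",(245,165),(80,60),10),("top",(105,140),(100,100),6),("scene",(255,200),(75,70),8),("scene",(310,145),(100,75),8)]
for i,(n,o,w,s) in enumerate(jobs):
    d=get_image(n); im=cv2.resize(d["pixels"][o[1]:o[1]+w[1],o[0]:o[0]+w[0]],None,fx=s,fy=s,interpolation=cv2.INTER_CUBIC)
    draw(d,im,np.array(o),s); cv2.imwrite(f"pics/ov{sys.argv[1]}_{i}.png",im)
E
python3 ov.py a; python3 - <<'E'
import cv2,numpy as np
a=[cv2.imread(f"pics/ova_{i}.png") for i in range(4)]
a=[cv2.resize(x,(400,300*1)) if 0 else cv2.resize(x,None,fx=400/x.shape[1],fy=400/x.shape[1]) for x in a]
# pages
cv2.imwrite("pics/p1.png",cv2.resize(cv2.imread("pics/ova_2.png"),None,fx=1,fy=1))
E
```

```text
(no output)
```

View pics/ova_0.png

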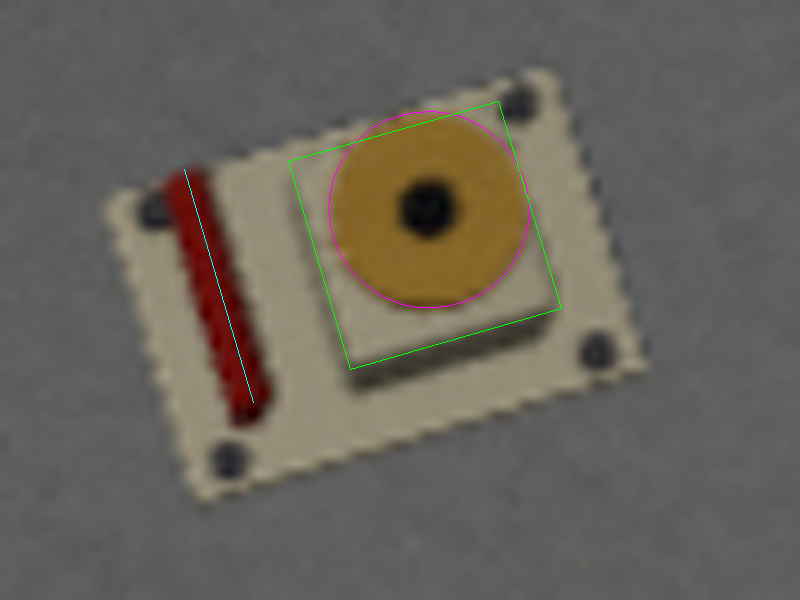

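View pics/ova_2.png

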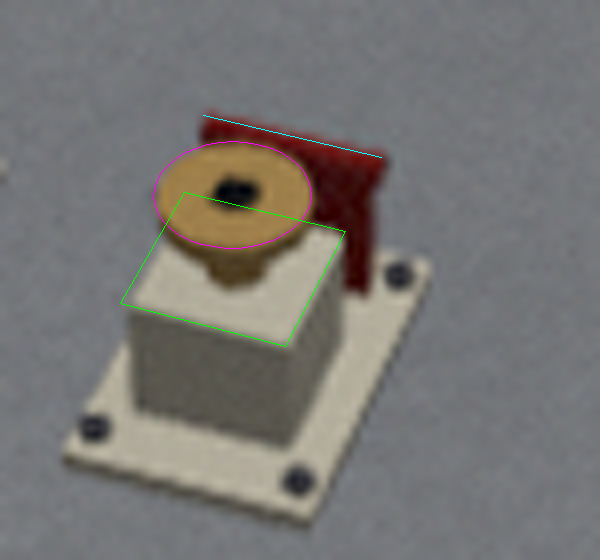

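View pics/ova_1.png

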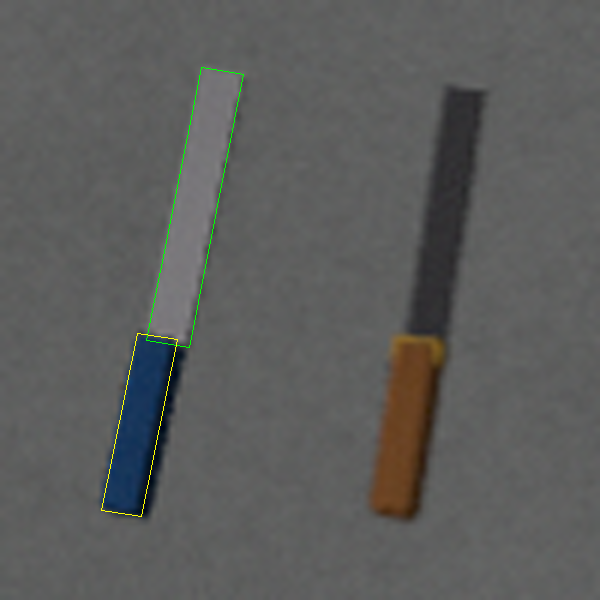

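View pics/ova_3.png

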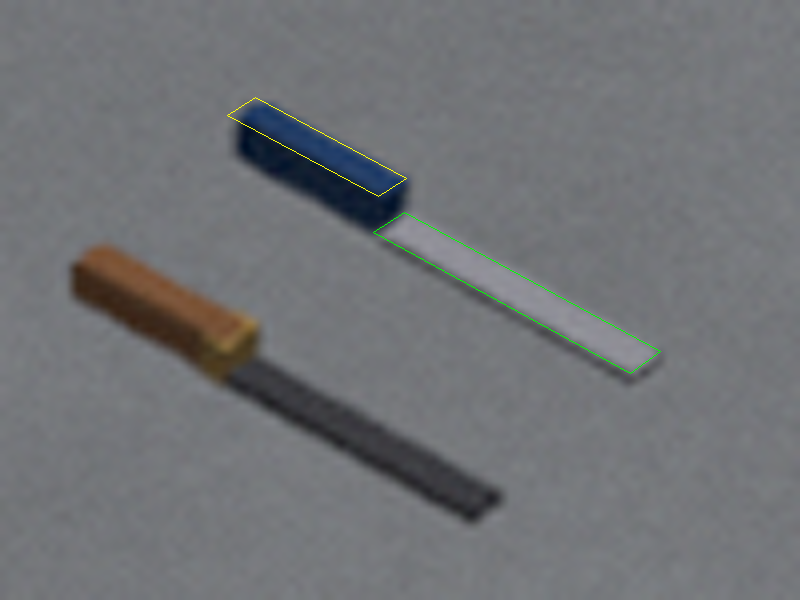

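```bash
python3 - <<'E'
from h import *
from scipy.spatial.transform import Rotation as R
s=get_state(); print(R.from_rotvec(s["tool_rot"]).as_matrix().round(3))
E
```

```text
[[-0.     0.947  0.321]
 [ 0.     0.321 -0.947]
 [-1.    -0.    -0.   ]]
```

The overlays match in both views. The plate measures 157 x 108 mm and the rail is 71 mm from the bush, so this is the middle-sized housing. I'll start moving towards the bar.

```bash
python3 -m handwheel '[{"xyz":[3.6,2,0],"angular":[0,0,-3]},{"xyz":[3.6,2,0],"angular":[0,0,-3]},{"xyz":[3.6,2,0],"angular":[0,0,-3]},{"xyz":[3.6,2,0],"angular":[0,0,-3]},{"xyz":[3.6,2,0],"angular":[0,0,-3]}]' 8.7 40
python3 -m handwheel '[{"xyz":[3,2.8,0],"angular":[0,0,-3]},{"xyz":[3,2.8,0],"angular":[0,0,-3]},{"xyz":[3,2.8,0],"angular":[0,0,-3]},{"xyz":[2.5,3.2,0],"angular":[0,0,-3]},{"xyz":[2.5,3.2,0],"angular":[0,0,0]}]'
```

```text
time: 0.82
position: [0.3775, -0.5205, 0.2224]
tool_rot: [1.183, 1.226, -1.197]
ft_force: [0.6, -0.2, -0.3]
grip_width: 0.998
time: 1.23
position: [0.522, -0.37, 0.2223]
tool_rot: [1.347, 1.112, -1.36]
ft_force: [1.9, -0.3, -0.2]
grip_width: 0.997
```

```bash
python3 -m handwheel '[{"xyz":[1,4,0],"angular":[0,0,0]},{"xyz":[1,4,0],"angular":[0,0,0]},{"xyz":[0,4,0],"angular":[0,0,0]},{"xyz":[0,4,0],"angular":[0,0,0]},{"xyz":[0,4,0],"angular":[0,0,0]}]'
python3 -m handwheel '[{"xyz":[0,4,0],"angular":[0,0,0]},{"xyz":[0,4,0],"angular":[0,0,0]},{"xyz":[0,4,0],"angular":[0,0,0]},{"xyz":[0,4,0],"angular":[0,0,0]},{"xyz":[0,4,0],"angular":[0,0,0]}]'
python3 -m handwheel '[{"xyz":[0,4,0],"angular":[0,0,0]},{"xyz":[0,4,0],"angular":[0,0,0]},{"xyz":[0,4,0],"angular":[0,0,0]},{"xyz":[0,4,0],"angular":[0,0,0]},{"xyz":[0,4,0],"angular":[0,0,0]}]'
cat > st.py <<'E'
from h import *
from scipy.spatial.transform import Rotation as R
s=get_state();M=R.from_rotvec(s["tool_rot"]).as_matrix()
np.set_printoptions(precision=4,suppress=True)
a=np.degrees(np.arctan2(M[1,2],M[0,2]))
# bar x axis = jaw z rotated +90 about up
b=-M[:,1]
print("t",s["time"],"pos",s["position"],"jawyaw",a,"tool x",M[:,0],"tool y",M[:,1],"\nq",s["joint_positions"],"f",s["ft_force"],"tq",s["torque"],"w",s["grip_width"]*87)
E
python3 st.py
```

```text
time: 1.65
position: [0.5468, -0.1644, 0.2212]
tool_rot: [1.347, 1.112, -1.355]
ft_force: [0.9, -0.1, -0.4]
grip_width: 1.0
time: 2.07
position: [0.5454, 0.0436, 0.2225]
tool_rot: [1.348, 1.107, -1.353]
ft_force: [0.6, 0.6, 0.3]
grip_width: 1.003
time: 2.48
position: [0.5439, 0.2518, 0.2247]
tool_rot: [1.351, 1.102, -1.351]
ft_force: [0.9, 0.2, -0.2]
grip_width: 1.003
t 2.4833 pos [0.5439 0.2518 0.2247] jawyaw -101.2733014477117 tool x [ 0.0044 -0.0055 -1.    ] tool y [ 0.9807 -0.1955  0.0054] 
q [ 0.0329  0.2642 -0.6153  1.5641  0.1619  1.3619 -2.3671] f [ 0.8874  0.1876 -0.1578] tq [ 0.0694 -0.0793 -0.0654] w 87.27613123020541
```

Joint 7 is at -2.37, so turning on in this direction would hit its limit. I'll use the half-turn-equivalent grasp instead, turning the tool +182.5° at height.

```bash
python3 -m handwheel '[{"xyz":[0,0.5,0],"angular":[0,0,7.1]},{"xyz":[0,0.5,0],"angular":[0,0,7.1]},{"xyz":[0,0.5,0],"angular":[0,0,7.1]},{"xyz":[0,0.5,0],"angular":[0,0,7.1]},{"xyz":[0,0.5,0],"angular":[0,0,7.1]}]'
python3 -m handwheel '[{"xyz":[-0.1,0.4,0],"angular":[0,0,7.1]},{"xyz":[-0.1,0.4,0],"angular":[0,0,7.1]},{"xyz":[-0.1,0.4,0],"angular":[0,0,7.1]},{"xyz":[-0.1,0.4,0],"angular":[0,0,7.1]},{"xyz":[-0.1,0.4,0],"angular":[0,0,7.1]}]'
python3 -m handwheel '[{"xyz":[-0.1,0.4,0],"angular":[0,0,7.1]},{"xyz":[-0.1,0.4,0],"angular":[0,0,7.1]},{"xyz":[-0.1,0.4,0],"angular":[0,0,7.1]},{"xyz":[-0.1,0.4,0],"angular":[0,0,7.1]},{"xyz":[-0.1,0.4,0],"angular":[0,0,7.1]}]'
python3 -m handwheel '[{"xyz":[-0.1,0.3,0],"angular":[0,0,7.1]},{"xyz":[-0.1,0.3,0],"angular":[0,0,7.1]},{"xyz":[-0.1,0.3,0],"angular":[0,0,7.1]},{"xyz":[-0.1,0.3,0],"angular":[0,0,7.1]},{"xyz":[-0.1,0.3,0],"angular":[0,0,7.1]}]'
python3 -m handwheel '[{"xyz":[0,0,-2],"angular":[0,0,7.1]},{"xyz":[0,0,-2],"angular":[0,0,7.1]},{"xyz":[0,0,-2],"angular":[0,0,7.1]},{"xyz":[0,0,-2],"angular":[0,0,7.1]},{"xyz":[0,0,0],"angular":[0,0,5]}]'
python3 st.py
```

```text
time: 2.9
position: [0.5386, 0.2938, 0.2255]
tool_rot: [0.889, 1.384, -0.879]
ft_force: [0.1, -0.2, 0.8]
grip_width: 0.999
time: 3.32
position: [0.5335, 0.3153, 0.2257]
tool_rot: [0.407, 1.535, -0.397]
ft_force: [0.2, 0.3, -0.3]
grip_width: 1.001
time: 3.73
position: [0.5288, 0.3355, 0.2261]
tool_rot: [-0.084, 1.571, 0.092]
ft_force: [-1.0, 1.3, -0.8]
grip_width: 0.998
time: 4.15
position: [0.5242, 0.3507, 0.2263]
tool_rot: [-0.574, 1.495, 0.579]
ft_force: [-0.5, 0.3, -0.1]
grip_width: 1.002
time: 4.57
position: [0.5254, 0.3518, 0.1457]
tool_rot: [-1.025, 1.312, 1.034]
ft_force: [-0.3, -0.9, -0.4]
grip_width: 0.998
t 4.5667 pos [0.5254 0.3518 0.1457] jawyaw 76.19112996935989 tool x [-0.002  0.005 -1.   ] tool y [-0.9711  0.2387  0.0032] 
q [ 0.1873  0.58   -1.1213  1.5684  0.5283  1.3293  0.3321] f [-0.3253 -0.8872 -0.4315] tq [-0.0225 -0.0756 -0.0588] w 86.86109444225583
```

```bash
python3 -m handwheel '[{"xyz":[-0.2,-1.3,-3],"angular":[0,0,5.1]},{"xyz":[0,0,-4],"angular":[0,0,0]},{"xyz":[0,0,-2],"angular":[0,0,0]},{"xyz":[0,0,0],"angular":[0,0,0]}]'
python3 st.py
python3 - <<'E'
from h import *
cv2.imwrite("pics/w1.png",get_image("wrist")["pixels"])
d=get_image("top");cv2.imwrite("pics/t1.png",cv2.resize(d["pixels"][140:240,85:215],None,fx=6,fy=6,interpolation=cv2.INTER_CUBIC))
E
```

```text
time: 4.9
position: [0.5246, 0.3376, 0.0526]
tool_rot: [-1.097, 1.271, 1.106]
ft_force: [-0.6, -1.0, -0.3]
grip_width: 0.998
t 4.9 pos [0.5246 0.3376 0.0526] jawyaw 81.6999973470729 tool x [-0.0009  0.0063 -1.    ] tool y [-0.9895  0.1443  0.0018] 
q [ 0.1899  0.6606 -1.0764  1.678   0.6174  1.1825  0.3839] f [-0.5624 -1.0278 -0.3146] tq [-0.0142 -0.1193  0.0032] w 86.81649403045859
```

View pics/w1.png

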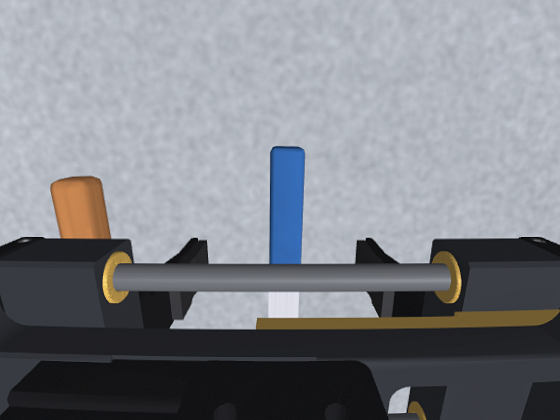

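The wrist view shows the blue handle (column 287) centred between the fingers and aligned with them. I'll descend and grip.

```bash
python3 -m handwheel '[{"xyz":[-0.1,0.1,-3],"angular":[0.3,0,0]},{"xyz":[0,0,-1.6],"angular":[0,0,0]},{"xyz":[0,0,0],"angular":[0,0,0]}]'
python3 st.py
python3 -m handwheel '[{"xyz":[0,0,0],"angular":[0,0,0]},{"xyz":[0,0,0],"angular":[0,0,0]},{"xyz":[0,0,0],"angular":[0,0,0]},{"xyz":[0,0,0],"angular":[0,0,0]},{"xyz":[0,0,0],"angular":[0,0,0]}]' 0 50
python3 -m handwheel '[{"xyz":[0,0,0],"angular":[0,0,0]},{"xyz":[0,0,0],"angular":[0,0,0]},{"xyz":[0,0,0],"angular":[0,0,0]},{"xyz":[0,0,0],"angular":[0,0,0]},{"xyz":[0,0,0],"angular":[0,0,0]}]'
python3 st.py
```

```text
time: 5.25
position: [0.529, 0.3442, 0.0161]
tool_rot: [-1.091, 1.251, 1.104]
ft_force: [-0.3, -0.5, 1.0]
grip_width: 1.0
t 5.25 pos [0.529  0.3442 0.0161] jawyaw 81.64164350056885 tool x [ 0.0122  0.0205 -0.9997] tool y [-0.9893  0.1456 -0.0091] 
q [ 0.1644  0.7004 -1.0412  1.7011  0.6615  1.1111  0.3544] f [-0.3351 -0.4528  0.9715] tq [-0.0395 -0.0834 -0.059 ] w 86.96483693296169
time: 5.67
position: [0.532, 0.3474, 0.0229]
tool_rot: [-1.091, 1.243, 1.101]
ft_force: [-0.6, 0.6, -0.8]
grip_width: 0.705
time: 6.08
position: [0.5327, 0.3454, 0.0246]
tool_rot: [-1.094, 1.245, 1.097]
ft_force: [-0.8, -5.2, 5.7]
grip_width: 0.322
t 6.0833 pos [0.5327 0.3454 0.0246] jawyaw 81.60581023701882 tool x [ 0.0206  0.0201 -0.9996] tool y [-0.9891  0.1464 -0.0175] 
q [ 0.1655  0.6918 -1.0466  1.6928  0.6599  1.12    0.356 ] f [-0.8064 -5.2479  5.7251] tq [-1.0472  0.2017 -0.0123] w 28.035686535935064
```

The arm drifted up and sideways while holding, so this grip would be high and off-centre. I'll open and correct.

```bash
python3 -m handwheel '[{"xyz":[0,0,0],"angular":[0,0,0]},{"xyz":[0,0,0],"angular":[0,0,0]},{"xyz":[0,0,0],"angular":[0,0,0]}]' 6
python3 st.py
python3 -m handwheel '[{"xyz":[-0.9,-0.7,0],"angular":[1.2,-1.1,0]},{"xyz":[0,0,0],"angular":[0,0,0]}]'
python3 st.py
python3 - <<'E'
from h import *
cv2.imwrite("pics/w2.png",get_image("wrist")["pixels"])
E
```

```text
time: 6.33
position: [0.5328, 0.345, 0.0241]
tool_rot: [-1.093, 1.246, 1.097]
ft_force: [0.0, -0.3, 0.9]
grip_width: 0.475
t 6.3333 pos [0.5328 0.345  0.0241] jawyaw 81.56257786489475 tool x [ 0.0203  0.0205 -0.9996] tool y [-0.989   0.1471 -0.0171] 
q [ 0.1658  0.6919 -1.0456  1.6934  0.6593  1.1188  0.3562] f [ 0.0026 -0.3207  0.8792] tq [ 0.0519 -0.0739 -0.0352] w 41.34705874034723
time: 6.5
position: [0.5233, 0.3397, 0.0238]
tool_rot: [-1.084, 1.214, 1.097]
ft_force: [-1.2, 0.4, -0.0]
grip_width: 0.616
t 6.5 pos [0.5233 0.3397 0.0238] jawyaw 81.65545502874112 tool x [ 0.0395  0.0449 -0.9982] tool y [-0.9887  0.1467 -0.0325] 
q [ 0.2088  0.6603 -1.068   1.7499  0.6527  1.0662  0.3542] f [-1.2362  0.3514 -0.0287] tq [ 0.0183 -0.1223  0.0151] w 53.62432057740413
```

View pics/w2.png

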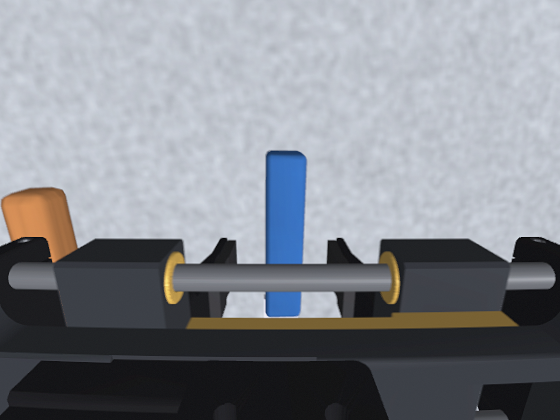

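```bash
python3 -m handwheel '[{"xyz":[0,0,0],"angular":[-2.6,2.3,0]},{"xyz":[0,0,0],"angular":[0,0,0]}]' 6
python3 st.py
python3 -m handwheel '[{"xyz":[0,0,-0.5],"angular":[0,0,0]}]'
python3 st.py
python3 -m handwheel '[{"xyz":[0,0,-0.5],"angular":[0,0,0]}]'
python3 st.py
```

```text
time: 6.72
position: [0.5258, 0.3407, 0.0251]
tool_rot: [-1.1, 1.275, 1.099]
ft_force: [0.1, 0.7, 0.1]
grip_width: 0.68
t 6.7167 pos [0.5258 0.3407 0.0251] jawyaw 81.54969153549897 tool x [ 0.001  0.    -1.   ] tool y [-0.9891  0.147  -0.0009] 
q [ 0.1589  0.6931 -1.0442  1.6879  0.6509  1.1492  0.3568] f [0.1421 0.6818 0.0925] tq [ 0.069  -0.1552  0.0165] w 59.196639048763664
time: 6.8
position: [0.5268, 0.3422, 0.0208]
tool_rot: [-1.099, 1.272, 1.099]
ft_force: [-1.1, 0.4, -0.4]
grip_width: 0.68
t 6.8 pos [0.5268 0.3422 0.0208] jawyaw 81.55952626240817 tool x [ 0.0026  0.0022 -1.    ] tool y [-0.9892  0.1468 -0.0023] 
q [ 0.1546  0.6988 -1.0397  1.6888  0.6565  1.141   0.3535] f [-1.0557  0.415  -0.4166] tq [ 0.0644 -0.1589 -0.0066] w 59.15845569468695
time: 6.88
position: [0.5273, 0.343, 0.0156]
tool_rot: [-1.099, 1.27, 1.1]
ft_force: [0.6, -0.0, -0.9]
grip_width: 0.687
t 6.8833 pos [0.5273 0.343  0.0156] jawyaw 81.56302205553982 tool x [ 0.0037  0.0039 -1.    ] tool y [-0.9892  0.1467 -0.0031] 
q [ 0.1509  0.7049 -1.0346  1.6913  0.6624  1.132   0.3497] f [ 0.6432 -0.0312 -0.9402] tq [ 0.1118 -0.1979  0.001 ] w 59.81111822718767
```

```bash
python3 -m handwheel '[{"xyz":[-0.4,-0.45,-0.5],"angular":[-0.2,0.2,0]},{"xyz":[-0.1,-0.1,-0.4],"angular":[-0.1,0.1,0]}]' 4.5
python3 st.py
python3 -m handwheel '[{"xyz":[0,0,0],"angular":[0,0,0]}]'
python3 st.py

```

```text
time: 7.05
position: [0.5218, 0.3376, 0.0052]
tool_rot: [-1.1, 1.277, 1.101]
ft_force: [-1.1, -0.5, 0.7]
grip_width: 0.61
t 7.05 pos [0.5218 0.3376 0.0052] jawyaw 81.58642113547324 tool x [-0.0018 -0.0005 -1.    ] tool y [-0.9892  0.1463  0.0017] 
q [ 0.1544  0.709  -1.0289  1.7102  0.6678  1.1187  0.3452] f [-1.066  -0.4653  0.7079] tq [ 0.0761 -0.1582  0.0121] w 53.029705317494795
time: 7.13
position: [0.5209, 0.3367, 0.0039]
tool_rot: [-1.1, 1.279, 1.102]
ft_force: [0.4, 0.1, 0.5]
grip_width: 0.562
t 7.1333 pos [0.5209 0.3367 0.0039] jawyaw 81.58870790297111 tool x [-0.0033 -0.0016 -1.    ] tool y [-0.9892  0.1463  0.003 ] 
q [ 0.1548  0.7097 -1.028   1.7124  0.6682  1.1179  0.345 ] f [0.3681 0.1188 0.5436] tq [ 0.1377 -0.1354  0.0125] w 48.89922479981789
```

```bash
python3 -m handwheel '[{"xyz":[0.1,0.15,0.15],"angular":[0.1,-0.1,0]},{"xyz":[0,0,0],"angular":[0,0,0]},{"xyz":[0,0,0],"angular":[0,0,0]}]' 0 50
python3 st.py

```

```text
time: 7.38
position: [0.5215, 0.3373, 0.0048]
tool_rot: [-1.1, 1.277, 1.101]
ft_force: [-0.1, 0.3, 0.1]
grip_width: 0.373
t 7.3833 pos [0.5215 0.3373 0.0048] jawyaw 81.57060853449089 tool x [-0.0021 -0.0004 -1.    ] tool y [-0.9892  0.1466  0.002 ] 
q [ 0.155   0.7091 -1.0289  1.7112  0.6679  1.1179  0.3449] f [-0.0818  0.3357  0.0506] tq [ 0.0789 -0.1486  0.036 ] w 32.44619541582984
```

```bash
python3 -m handwheel '[{"xyz":[0,0,0],"angular":[0,0,0]},{"xyz":[0,0,0],"angular":[0,0,0]},{"xyz":[0,0,0],"angular":[0,0,0]},{"xyz":[0,0,0],"angular":[0,0,0]}]'
python3 st.py
python3 -m handwheel '[{"xyz":[0,0,1],"angular":[0,0,0]},{"xyz":[0,0,3],"angular":[0,0,0]},{"xyz":[0,0,3],"angular":[0,0,0]},{"xyz":[0,0,3],"angular":[0,0,0]},{"xyz":[0,0,3],"angular":[0,0,0]}]'
python3 st.py
python3 - <<'E'
from h import *
cv2.imwrite("pics/w3.png",get_image("wrist")["pixels"])
d=get_image("scene");cv2.imwrite("pics/s3.png",cv2.resize(d["pixels"][120:220,290:420],None,fx=6,fy=6,interpolation=cv2.INTER_CUBIC))
E
```

```text
time: 7.72
position: [0.5216, 0.3379, 0.0052]
tool_rot: [-1.099, 1.276, 1.102]
ft_force: [-0.4, 0.6, -1.4]
grip_width: 0.247
t 7.7167 pos [0.5216 0.3379 0.0052] jawyaw 81.58320506491889 tool x [-0.0014  0.0009 -1.    ] tool y [-0.9892  0.1464  0.0015] 
q [ 0.1551  0.7087 -1.0295  1.7112  0.6677  1.1169  0.3449] f [-0.4247  0.6492 -1.3867] tq [ 0.147  -0.0857 -0.0312] w 21.455062231631207
time: 8.13
position: [0.5148, 0.3318, 0.1318]
tool_rot: [-1.101, 1.296, 1.108]
ft_force: [1.1, 0.0, -3.2]
grip_width: 0.252
t 8.1333 pos [0.5148 0.3318 0.1318] jawyaw 81.64854469934305 tool x [-0.0188 -0.0101 -0.9998] tool y [-0.9892  0.1454  0.0172] 
q [ 0.2318  0.5808 -1.1433  1.6134  0.5333  1.3235  0.4299] f [ 1.0844  0.007  -3.1994] tq [ 0.1262 -0.2214 -0.0192] w 21.929197625937114
```

View pics/s3.png

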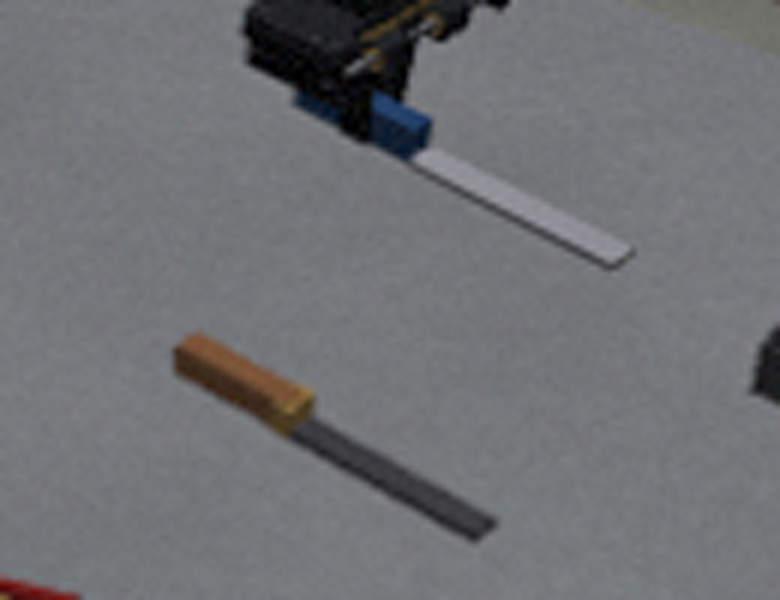

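View pics/w3.png

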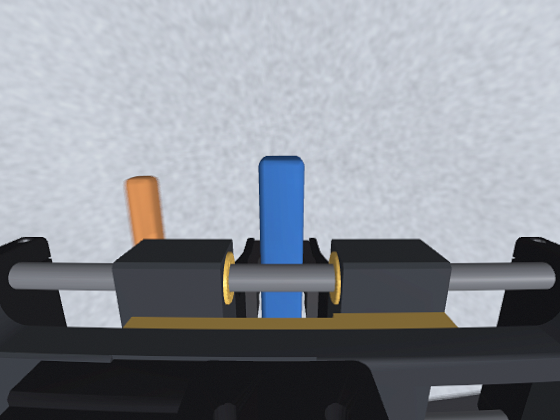

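The bar is held with the handle mid-grip and the blade level. Now I'll raise it, turn it about -65° and carry it to a staging point off the rail.

```bash
python3 -m handwheel '[{"xyz":[0,-1.5,2],"angular":[0,0,-4]},{"xyz":[0,-2.5,2],"angular":[0,0,-6.5]},{"xyz":[0,-2.5,0.5],"angular":[0,0,-6.5]},{"xyz":[0,-2.5,0],"angular":[0,0,-6.5]},{"xyz":[0,-2.5,0],"angular":[0,0,-6.5]}]'
python3 -m handwheel '[{"xyz":[0,-2.5,0],"angular":[0,0,-6.5]},{"xyz":[0,-2.5,0],"angular":[0,0,-6.5]},{"xyz":[0,-2.5,0],"angular":[0,0,-6.5]},{"xyz":[0,-2.5,0],"angular":[0,0,-5]},{"xyz":[0,-1.5,0],"angular":[0,0,-3]}]'
python3 st.py
```

```text
time: 8.65
position: [0.5118, 0.2232, 0.1824]
tool_rot: [-0.688, 1.465, 0.71]
ft_force: [-0.5, -0.4, -3.3]
grip_width: 0.246
time: 9.07
position: [0.5075, 0.099, 0.1795]
tool_rot: [-0.293, 1.562, 0.312]
ft_force: [0.9, -0.0, -2.7]
grip_width: 0.251
t 9.0667 pos [0.5075 0.099  0.1795] jawyaw 22.040653129665646 tool x [-0.0145  0.0094 -0.9999] tool y [-0.3751  0.9269  0.0142] 
q [ 0.7448  0.1924 -1.0704  1.797   0.1626  1.2662  0.016 ] f [ 0.8962 -0.0184 -2.6603] tq [ 0.0342 -0.1494 -0.0538] w 21.798146085261298
```

```bash
python3 -m handwheel '[{"xyz":[0.2,-2.5,-1],"angular":[-0.5,-0.8,-4]},{"xyz":[0,-1.7,-1],"angular":[0,0,-1]},{"xyz":[0,0,-0.5],"angular":[0,0,0]},{"xyz":[0,0,0],"angular":[0,0,0]}]'
cat > bar.py <<'E'
from h import *
import sys
from scipy.spatial.transform import Rotation as R
s=get_state();M=R.from_rotvec(s["tool_rot"]).as_matrix()
np.set_printoptions(precision=4,suppress=True)
bxv=-M[:,1]; bzv=-M[:,0]; byv=np.cross(bzv,bxv)
o=s["position"]-.009*bxv-.005*bzv
yaw=np.radians(float(sys.argv[1]) if len(sys.argv)>1 else 16.5); ax=np.array([.581,-.187]); u=np.array([np.sin(yaw),-np.cos(yaw)]); n=np.array([np.cos(yaw),np.sin(yaw)])
tip=o+.21*bxv
rel=tip[:2]-ax
print("t",s["time"],"TCP",s["position"],"bar yaw",np.degrees(np.arctan2(bxv[1],bxv[0])),"pitch(tip up)",np.degrees(np.arcsin(bxv[2])),"roll",np.degrees(np.arcsin(byv[2])))
D=-rel@u
sr=(D+.21-.07) # along bar x
print("tip D mm",D*1e3,"lateral",rel@n*1e3,"tip z top",(tip[2]+.006)*1e3,"under at rail z",(o+sr*bxv)[2]*1e3,"lat at rail",((o+sr*bxv)[:2]-ax)@n*1e3,"rear end z",(o-.05*bxv)[2]*1e3)
print("q",s["joint_positions"],"f",s["ft_force"],"tq",s["torque"],"w",s["grip_width"]*87)
E
python3 bar.py
cat > ov2.py <<'E'
import sys
from h import *
from scipy.spatial.transform import Rotation as R
n,x0,y0,w,hh,sc,name=sys.argv[1],*map(int,sys.argv[2:7]),sys.argv[7]
d=get_image(n); s=get_state();M=R.from_rotvec(s["tool_rot"]).as_matrix()
B=np.c_[-M[:,1],np.cross(-M[:,0],-M[:,1]),-M[:,0]]; o=s["position"]-B@[.009,0,.005]
im=cv2.resize(d["pixels"][y0:y0+hh,x0:x0+w],None,fx=sc,fy=sc,interpolation=cv2.INTER_CUBIC)
def bx(x0,x1,y0,y1,z): return np.array([[x0,y0,z],[x1,y0,z],[x1,y1,z],[x0,y1,z],[x0,y0,z]])/1e3
for P,c in [(bx(50,210,-12,12,6),(0,255,0)),(bx(-50,50,-11,11,28),(0,255,255))]:
    q=(proj(d,P@B.T+o)-[x0,y0]+.5)*sc-.5
    cv2.polylines(im,[np.round(q).astype(int)],False,c,1)
cv2.imwrite(f"pics/{name}.png",im)
E
python3 ov2.py scene 230 120 110 110 5 o3s; python3 ov2.py top 180 150 140 100 5 o3t
```

```text
time: 9.4
position: [0.5068, 0.0491, 0.1511]
tool_rot: [-0.226, 1.564, 0.222]
ft_force: [-0.2, 0.8, -2.5]
grip_width: 0.25
t 9.4 TCP [0.5068 0.0491 0.1511] bar yaw -73.63378001572684 pitch(tip up) 0.11148066170893668 roll -0.2770106762148801
tip D mm 46.405239720351084 lateral -4.620865175912381 tip z top 152.49710079671416 under at rail z 146.4511923920893 lat at rail -4.5657738832355985 rear end z 145.99121792013474
q [ 0.8015  0.1805 -1.0276  1.8572  0.1681  1.1999  0.0047] f [-0.1575  0.8296 -2.4545] tq [ 0.1005 -0.1065 -0.015 ] w 21.717128500420987
```

View pics/o3s.png

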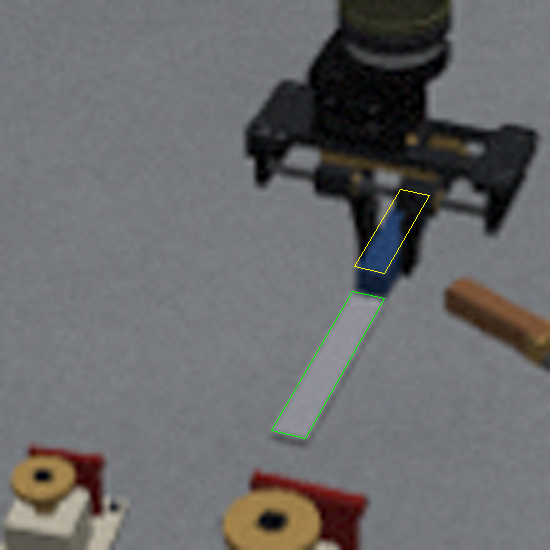

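View pics/o3t.png

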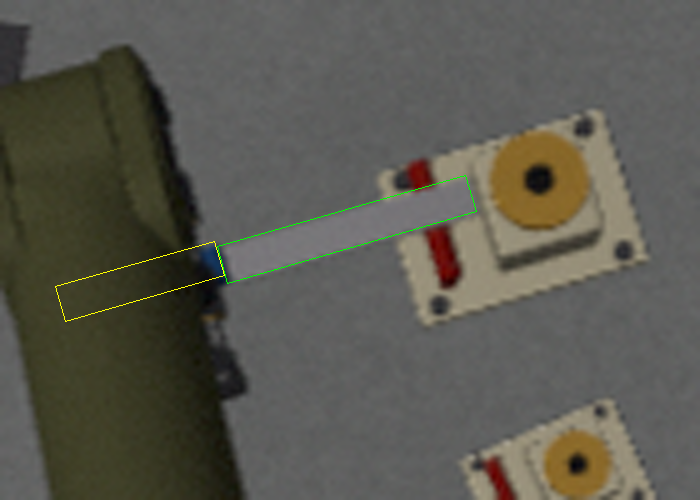

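The overlay of the held bar matches both views to about 1 mm. I'll correct the 4.6 mm lateral offset and descend beside the flange.

```bash
python3 -m handwheel '[{"xyz":[0.45,0.15,-1.5],"angular":[0,0,0]},{"xyz":[0,0,-1.5],"angular":[0,0,0]},{"xyz":[0,0,-1],"angular":[0,0,0]},{"xyz":[0,0,0],"angular":[0,0,0]}]'
python3 bar.py
```

```text
time: 9.83
position: [0.5137, 0.0581, 0.1127]
tool_rot: [-0.233, 1.557, 0.234]
ft_force: [-0.4, -0.7, -2.6]
grip_width: 0.248
t 9.8333 TCP [0.5137 0.0581 0.1127] bar yaw -72.95056521895933 pitch(tip up) -0.049189241459101155 roll 0.06848315683374305
tip D mm 53.168636767458544 lateral 7.037892487907754 tip z top 113.53872469455084 under at rail z 107.55317465745324 lat at rail 6.87649157303243 rear end z 107.76193836433617
q [ 0.7506  0.2524 -1.0128  1.8867  0.2355  1.1289 -0.0521] f [-0.4418 -0.6672 -2.5516] tq [ 0.0733 -0.0342  0.0251] w 21.548525343142124
```

```bash
python3 -m handwheel '[{"xyz":[-0.6,-0.7,-0.9],"angular":[0,0,-0.3]},{"xyz":[0,0,0],"angular":[0,0,0]},{"xyz":[0,0,0],"angular":[0,0,0]}]'
python3 bar.py
```

```text
time: 10.08
position: [0.5082, 0.0552, 0.1048]
tool_rot: [-0.231, 1.556, 0.238]
ft_force: [0.9, 0.5, -2.7]
grip_width: 0.25
t 10.0833 TCP [0.5082 0.0552 0.1048] bar yaw -72.87408074166906 pitch(tip up) -0.20561010518640432 roll 0.16846102607712393
tip D mm 51.930567600349235 lateral 1.2444161358156829 tip z top 105.05026538234426 under at rail z 99.1151087260222 lat at rail 1.0470244947221585 rear end z 99.98329244060359
q [ 0.763   0.2467 -1.0139  1.9088  0.2295  1.1084 -0.0414] f [ 0.8938  0.5245 -2.6886] tq [ 0.1411 -0.1673 -0.0012] w 21.791391875225823
```

```bash
python3 -m handwheel '[{"xyz":[0,0,-0.5],"angular":[-0.4,-0.1,-0.4]},{"xyz":[0,0,0],"angular":[0,0,0]},{"xyz":[0,0,0],"angular":[0,0,0]}]'
python3 bar.py;python3 ov2.py scene 230 150 100 100 8 o4s;python3 ov2.py top 210 150 110 80 7 o4t;
```

```text
time: 10.33
position: [0.51, 0.0568, 0.1015]
tool_rot: [-0.233, 1.552, 0.227]
ft_force: [1.0, -1.0, -2.5]
grip_width: 0.246
t 10.3333 TCP [0.51   0.0568 0.1015] bar yaw -73.22795542417231 pitch(tip up) 0.27222871101815 roll 0.33564267949880006
tip D mm 52.907472989389376 lateral 2.1021623006280987 tip z top 103.42230383385406 under at rail z 97.34109263245821 lat at rail 2.0210069460223443 rear end z 96.18697377705132
q [ 0.7494  0.2515 -1.0094  1.9117  0.2437  1.1    -0.0638] f [ 0.9966 -0.9534 -2.4941] tq [ 0.0811 -0.1371  0.0485] w 21.37937989165331
```

View pics/o4s.png

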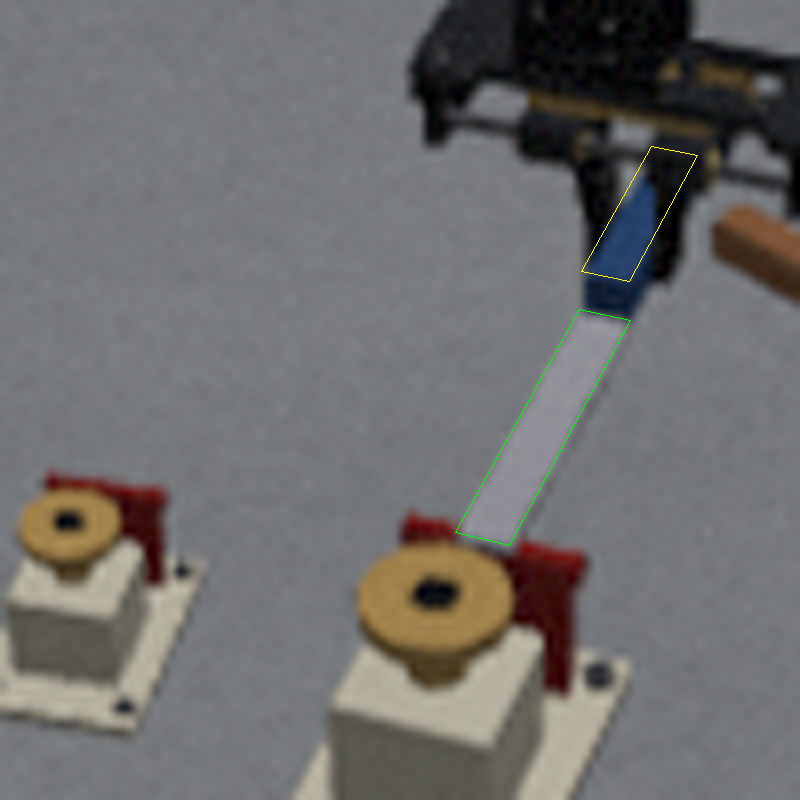

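View pics/o4t.png

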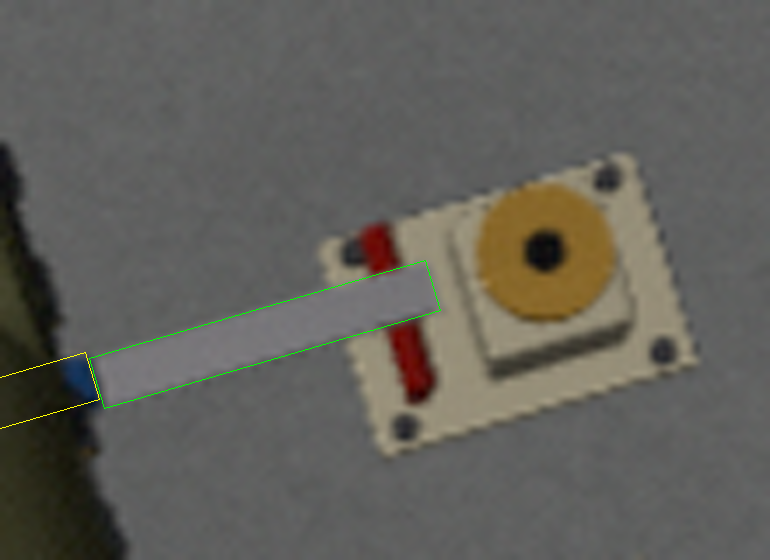

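```bash
python3 -m handwheel '[{"xyz":[0,-0.5,-0.45],"angular":[0,0,0]},{"xyz":[0,-0.5,0],"angular":[0,0,0]}]'
python3 bar.py
```

```text
time: 10.6
position: [0.5102, 0.0475, 0.0971]
tool_rot: [-0.234, 1.551, 0.228]
ft_force: [-0.3, -0.8, -4.0]
grip_width: 0.246
t 10.6 TCP [0.5102 0.0475 0.0971] bar yaw -73.10475831311153 pitch(tip up) 0.26475004957647796 roll 0.3906178825851548
tip D mm 43.90843636937977 lateral 0.11004650442615559 tip z top 99.07213503072721 under at rail z 92.95157260463274 lat at rail -0.06993676537841327 rear end z 91.87074169039963
q [ 0.763   0.2538 -1.0041  1.9185  0.246   1.0901 -0.0454] f [-0.322  -0.7813 -4.0353] tq [ 0.0973 -0.0611 -0.029 ] w 21.378983387847725
```

```bash
python3 -m handwheel '[{"xyz":[0.2,-0.65,0.1],"angular":[0,0,0]},{"xyz":[0.2,-0.65,0],"angular":[0,0,0]}]'
python3 bar.py
```

```text
time: 10.77
position: [0.514, 0.0332, 0.098]
tool_rot: [-0.235, 1.551, 0.229]
ft_force: [-0.1, 0.1, -3.2]
grip_width: 0.245
t 10.7667 TCP [0.514  0.0332 0.098 ] bar yaw -73.07592340241415 pitch(tip up) 0.27652976320282924 roll 0.3552747965578853
tip D mm 29.1547522220163 lateral -0.15748133567366573 tip z top 99.98356760535138 under at rail z 93.78643471106251 lat at rail -0.45979249996613103 rear end z 92.72872021664904
q [ 0.7814  0.2584 -0.996   1.9112  0.2486  1.0937 -0.0183] f [-0.0899  0.0576 -3.2462] tq [ 0.0842 -0.0935 -0.0068] w 21.288822681015407
```

```bash
python3 -m handwheel '[{"xyz":[0.2,-0.6,0],"angular":[0,0,0]},{"xyz":[0,0,0],"angular":[0,0,0]}]'
python3 bar.py;python3 ov2.py scene 230 150 100 100 8 o5s;python3 ov2.py top 210 150 110 80 7 o5t
```

```text
time: 10.93
position: [0.5169, 0.0235, 0.098]
tool_rot: [-0.233, 1.552, 0.225]
ft_force: [0.2, -0.1, -3.7]
grip_width: 0.247
t 10.9333 TCP [0.5169 0.0235 0.098 ] bar yaw -73.2859407991867 pitch(tip up) 0.3369382339476551 roll 0.34821930037557214
tip D mm 19.033471217515846 lateral -0.913000756545193 tip z top 100.1418880619391 under at rail z 93.84217186353234 lat at rail -1.1034099016626826 rear end z 92.61291966940192
q [ 0.7912  0.2629 -0.9889  1.9062  0.2526  1.0949 -0.006 ] f [ 0.1626 -0.1035 -3.6926] tq [ 0.0414 -0.1081 -0.0255] w 21.44824479162743
```

View pics/o5s.png

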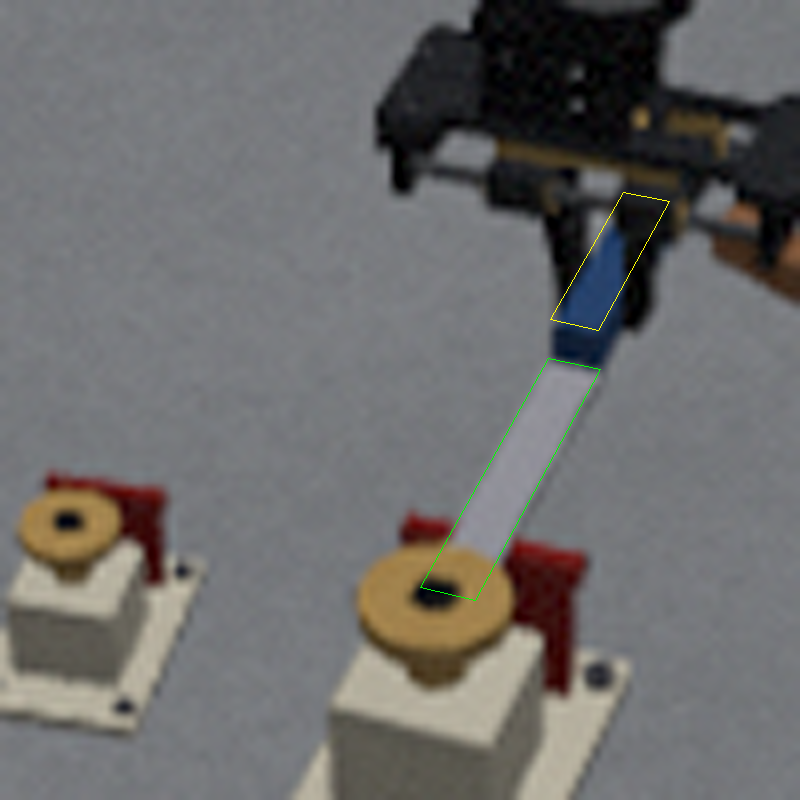

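View pics/o5t.png

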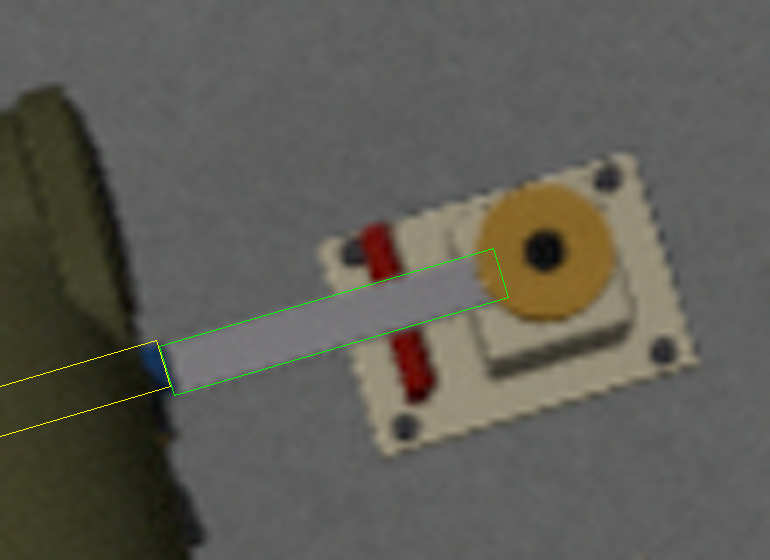

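The scene and top views show the blade over the rail with its tip under the flange, and the bush hasn't moved. Next I'll tilt to about 8°, just short of contact.

```bash
python3 -m handwheel '[{"xyz":[0.1,-0.1,-0.7],"angular":[-2.4,-0.7,-0.2]},{"xyz":[0.05,-0.1,-0.75],"angular":[-2.4,-0.7,0]},{"xyz":[0.05,-0.05,-0.75],"angular":[-2.4,-0.7,0]}]'
python3 bar.py
```

```text
time: 11.28
position: [0.5208, 0.0202, 0.077]
tool_rot: [-0.328, 1.527, 0.113]
ft_force: [-0.6, -0.8, -4.6]
grip_width: 0.252
t 11.2833 TCP [0.5208 0.0202 0.077 ] bar yaw -73.84976479846519 pitch(tip up) 8.002732463634215 roll 0.5604900616695352
tip D mm 16.038158030379925 lateral -0.04102860756484783 tip z top 106.06110826447774 under at rail z 92.54852297086057 lat at rail 0.28517397758715074 rear end z 63.86382320070752
q [ 0.6715  0.2724 -0.9505  1.9458  0.4158  1.06   -0.1872] f [-0.6249 -0.7885 -4.6214] tq [ 0.4605  0.0579 -0.1207] w 21.951933380384485
```

```bash
python3 -m handwheel '[{"xyz":[-0.05,0.1,-0.35],"angular":[0,0,0]},{"xyz":[0,0,0],"angular":[0,0,0]}]'
python3 bar.py
```

```text
time: 11.45
position: [0.5192, 0.0235, 0.0727]
tool_rot: [-0.333, 1.528, 0.117]
ft_force: [-0.2, -0.8, 0.9]
grip_width: 0.249
t 11.45 TCP [0.5192 0.0235 0.0727] bar yaw -73.51866616534511 pitch(tip up) 8.04527445742741 roll 0.46389283759735483
tip D mm 19.664461054968722 lateral 0.47659304895012305 tip z top 101.8383621180309 under at rail z 88.79362379254223 lat at rail 0.49283026608944974 rear end z 59.44991763098011
q [ 0.6625  0.2775 -0.9496  1.9516  0.4228  1.0545 -0.1954] f [-0.1564 -0.7805  0.9018] tq [-0.6042 -0.1457 -0.1077] w 21.680960914478298
```

Rail contact shows as a force step of about 4 N. Now I'll tilt gently until the blade bears on the bush.

```bash
python3 -m handwheel '[{"xyz":[0.05,-0.3,-0.3],"angular":[-1.5,-0.4,0]},{"xyz":[0.02,-0.05,-0.4],"angular":[-1.2,-0.4,0]}]'
python3 bar.py
python3 -m handwheel '[{"xyz":[0,0,-0.2],"angular":[-0.6,-0.2,0]},{"xyz":[0,0,0],"angular":[0,0,0]}]'
python3 bar.py
```

```text
time: 11.62
position: [0.5212, 0.0203, 0.0676]
tool_rot: [-0.368, 1.517, 0.078]
ft_force: [-5.3, 0.8, 11.8]
grip_width: 0.249
t 11.6167 TCP [0.5212 0.0203 0.0676] bar yaw -73.63815993685098 pitch(tip up) 10.801219929556648 roll 0.5772486611252683
tip D mm 17.42242720113693 lateral 1.1166951153616727 tip z top 106.35972221033906 under at rail z 90.50656786219267 lat at rail 1.2412315274301073 rear end z 51.63514261975258
q [ 0.6212  0.2833 -0.9345  1.9619  0.483   1.0527 -0.2583] f [-5.3482  0.8158 11.7695] tq [ 0.152   1.3021 -0.4076] w 21.654645837349555
time: 11.78
position: [0.5213, 0.0203, 0.068]
tool_rot: [-0.376, 1.516, 0.067]
ft_force: [-2.4, -0.7, 1.8]
grip_width: 0.251
t 11.7833 TCP [0.5213 0.0203 0.068 ] bar yaw -73.72578246428552 pitch(tip up) 11.493202851101227 roll 0.5050856923653568
tip D mm 17.734435391007786 lateral 0.8531276211787953 tip z top 109.17796911975212 under at rail z 92.76396746221693 lat at rail 1.0549574186321666 rear end z 51.372531807145215
q [ 0.6097  0.2835 -0.9313  1.962   0.4954  1.058  -0.2742] f [-2.4013 -0.7046  1.7534] tq [ 0.5007  0.7612 -0.0934] w 21.879146196264013
```

```bash
python3 ov2.py scene 230 150 100 100 8 o6s
```

```text
(no output)
```

View pics/o6s.png

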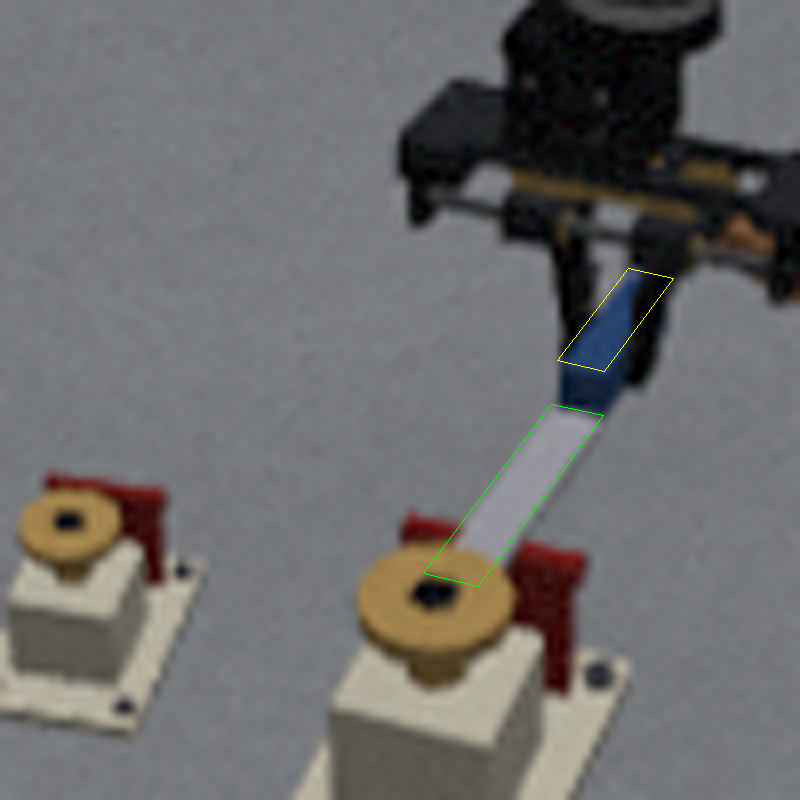

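The bush is still at its starting height (hole at crop (433,592), unchanged) and both contacts are bearing. Levering now.

```bash
python3 -m handwheel '[{"xyz":[0.02,-0.05,-0.8],"angular":[-1.2,-0.4,0]},{"xyz":[0.02,-0.05,-0.8],"angular":[-1.8,-0.5,0]}]'
python3 bar.py
python3 -m handwheel '[{"xyz":[0.02,-0.05,-0.8],"angular":[-1.8,-0.5,0]},{"xyz":[0.02,-0.05,-0.8],"angular":[-1.8,-0.5,0]}]'
python3 bar.py
```

```text
time: 12.0
position: [0.524, 0.0191, 0.0574]
tool_rot: [-0.413, 1.502, 0.019]
ft_force: [-7.6, 1.0, 18.9]
grip_width: 0.246
t 12.0 TCP [0.524  0.0191 0.0574] bar yaw -74.15424404895525 pitch(tip up) 14.683813362538897 roll 0.7312591226630574
tip D mm 18.08643413837164 lateral 1.7006584498119457 tip z top 109.47826281772093 under at rail z 90.31896962710141 lat at rail 2.274071338302 rear end z 37.57224821875088
q [ 0.5498  0.3044 -0.9085  1.9749  0.5772  1.0569 -0.3681] f [-7.551   1.0241 18.9025] tq [-0.7843  1.4277 -0.9247] w 21.408324775456283
time: 12.17
position: [0.5263, 0.017, 0.0474]
tool_rot: [-0.461, 1.486, -0.044]
ft_force: [-9.0, 0.2, 18.5]
grip_width: 0.248
t 12.1667 TCP [0.5263 0.017  0.0474] bar yaw -74.65080597935992 pitch(tip up) 18.84151781960836 roll 0.8477072877876851
tip D mm 19.317287448167836 lateral 1.7656693477499088 tip z top 113.5913680640129 under at rail z 91.22330626781624 lat at rail 2.729036794089262 rear end z 23.623958808659538
q [ 0.473   0.3307 -0.8783  1.9861  0.6745  1.0736 -0.4814] f [-9.0411  0.1894 18.4677] tq [-1.0118  1.5163 -1.2941] w 21.586131481165392
```

```bash
python3 -m handwheel '[{"xyz":[-0.1,0.0,-0.7],"angular":[-1.5,-0.4,0]},{"xyz":[-0.1,0,-0.3],"angular":[0,0,0]},{"xyz":[0,0,-0.1],"angular":[0,0,0]}]'
python3 bar.py; python3 ov2.py scene 230 150 100 100 8 o7s
```

```text
time: 12.42
position: [0.5271, 0.016, 0.0438]
tool_rot: [-0.483, 1.477, -0.079]
ft_force: [-5.3, 1.4, 7.5]
grip_width: 0.245
t 12.4167 TCP [0.5271 0.016  0.0438] bar yaw -75.11911573349134 pitch(tip up) 20.968481540166838 roll 1.0051591439266905
tip D mm 20.50577026895142 lateral 0.700629025688922 tip z top 117.01391579862666 under at rail z 93.30219128452391 lat at rail 2.0064853490756303 rear end z 17.971789500459693
q [ 0.4339  0.3426 -0.8621  1.991   0.7195  1.0866 -0.539 ] f [-5.2579  1.3795  7.5346] tq [ 0.4433  1.0536 -0.8308] w 21.325566197100812
```

View pics/o7s.png

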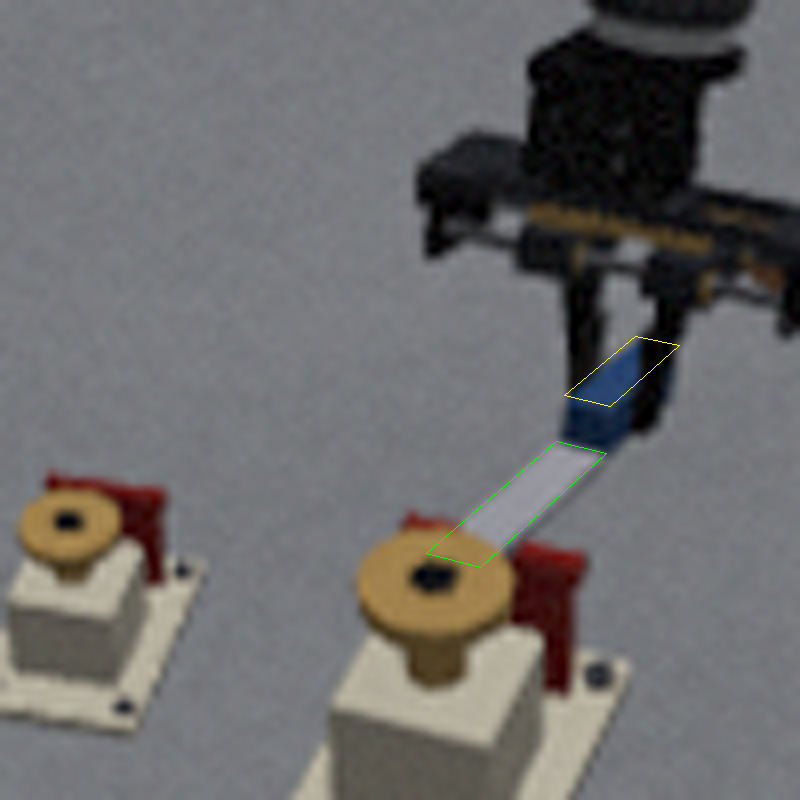

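```bash
python3 -m handwheel '[{"xyz":[-0.05,-0.05,-0.8],"angular":[-1,-0.3,0]},{"xyz":[-0.05,0,-0.8],"angular":[-1,-0.3,0]},{"xyz":[0,0,0],"angular":[0,0,0]}]'
python3 bar.py; python3 ov2.py scene 230 150 100 100 8 o8s
python3 - <<'E'
from h import *
d=get_image("scene")
# rendered flange disc fit: brass mask centroid of flange top edge ; compare predicted hole centre vs z
for z in (.117,.122,.124,.126,.128): print(z,(proj(d,[.581,-.187,z])[0]-[230,150]+.5)*8-.5)
E
```

```text
time: 12.72
position: [0.5296, 0.0141, 0.0364]
tool_rot: [-0.508, 1.462, -0.121]
ft_force: [-4.5, 3.6, 1.2]
grip_width: 0.248
t 12.7167 TCP [0.5296 0.0141 0.0364] bar yaw -75.81784016209595 pitch(tip up) 23.53042537716653 roll 1.3702130014584581
tip D mm 21.24043363586611 lateral 0.4005123043629903 tip z top 118.01718956064086 under at rail z 92.55061568058012 lat at rail 2.208517444935435 rear end z 8.215831463684074
q [ 0.3861  0.3659 -0.8403  1.9963  0.7808  1.1008 -0.6146] f [-4.464   3.594   1.1877] tq [ 1.006   0.8459 -0.7056] w 21.563292624951945
0.117 [432.01134953 593.76112037]
0.122 [431.83095596 584.64212693]
0.124 [431.75857786 580.98404795]
0.126 [431.68607322 577.31996041]
0.128 [431.61344175 573.64985157]
```

View pics/o8s.png

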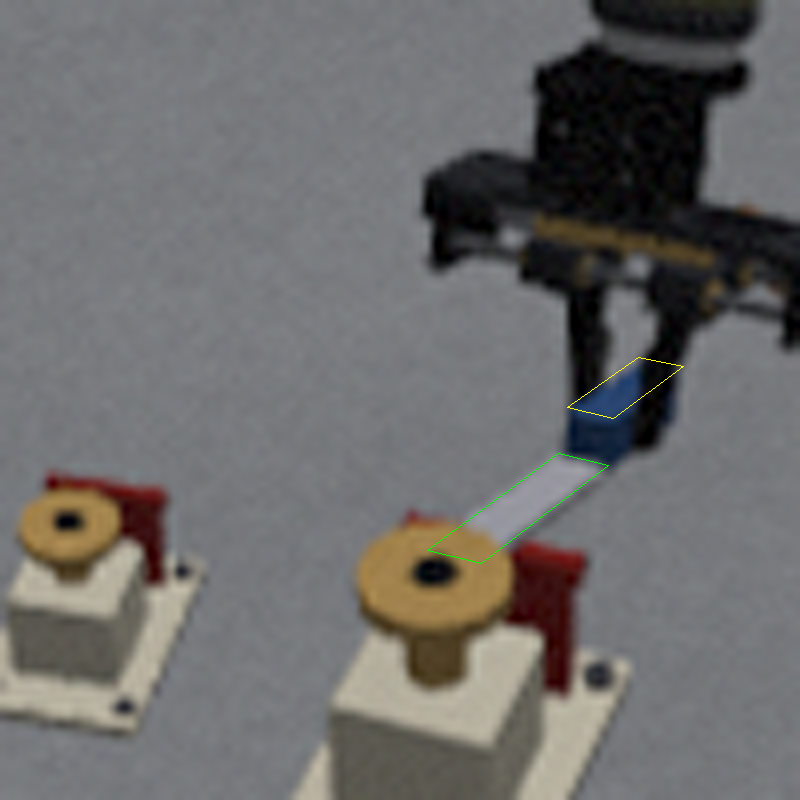

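The bush's hole rose from crop row 593 to 571, a lift of about 12 mm. Now I'll release, opening only partway, and then withdraw along the tool axis.

```bash
python3 -m handwheel '[{"xyz":[0,0,0],"angular":[0,0,0]},{"xyz":[0,0,0],"angular":[0,0,0]},{"xyz":[0,0,0],"angular":[0,0,0]},{"xyz":[0,0,0],"angular":[0,0,0]},{"xyz":[0,0,0],"angular":[0,0,0]}]' 5
python3 st.py; python3 ov2.py scene 230 150 100 100 8 o9s
```

```text
time: 13.23
position: [0.5324, 0.0143, 0.0374]
tool_rot: [-0.502, 1.459, -0.118]
ft_force: [0.2, 0.4, 0.0]
grip_width: 0.527
t 13.2333 pos [0.5324 0.0143 0.0374] jawyaw 14.718964839017431 tool x [ 0.1258 -0.3748 -0.9186] tool y [-0.2225  0.8917 -0.3943] 
q [ 0.3905  0.365  -0.8404  1.9927  0.7773  1.0957 -0.6094] f [0.1687 0.3699 0.0185] tq [0.4192 0.0508 0.0149] w 45.89140442858713
```

View pics/o9s.png

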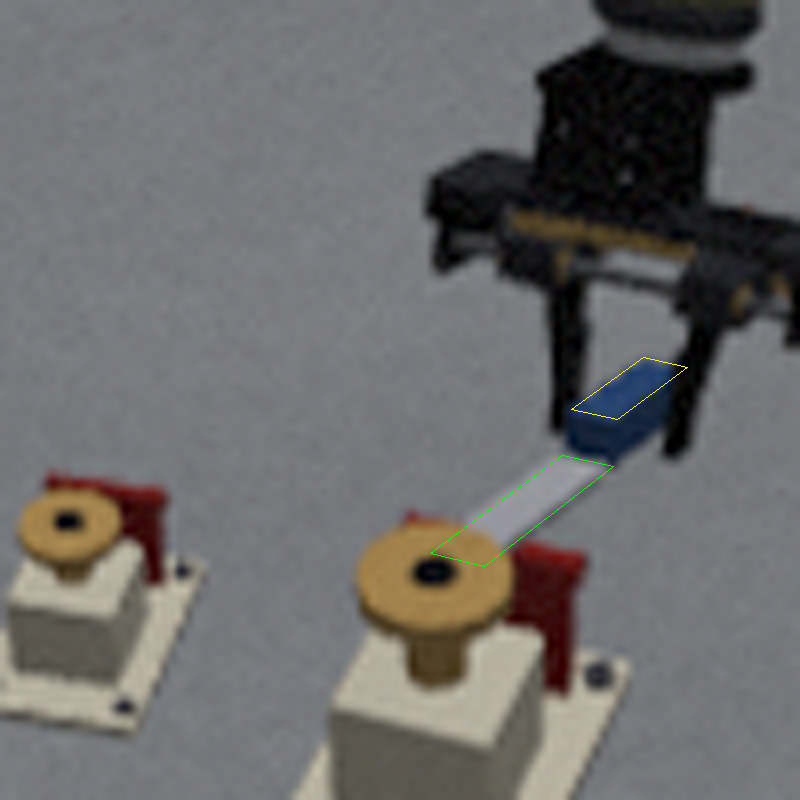

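```bash
python3 -m handwheel '[{"xyz":[0,0,0],"angular":[0,0,0]},{"xyz":[0,0,0],"angular":[0,0,0]},{"xyz":[0,0,0],"angular":[0,0,0]}]' 7.5
python3 -m handwheel '[{"xyz":[-0.2,0.4,0.9],"angular":[0,0,0]},{"xyz":[-0.3,0.8,1.9],"angular":[0,0,0]},{"xyz":[-0.4,1.1,2.8],"angular":[0,0,0]},{"xyz":[-0.4,1.1,2.8],"angular":[0,0,0]},{"xyz":[-0.4,1.1,2.8],"angular":[0,0,0]}]'
python3 -m handwheel '[{"xyz":[0,1,2],"angular":[0,0,0]},{"xyz":[0,0,0],"angular":[0,0,0]},{"xyz":[0,0,0],"angular":[0,0,0]},{"xyz":[0,0,0],"angular":[0,0,0]}]'
python3 st.py; python3 ov2.py scene 230 150 100 100 8 o10s;python3 - <<'E'
from h import *
cv2.imwrite("pics/t10.png",get_image("top")["pixels"]);cv2.imwrite("pics/s10.png",get_image("scene")["pixels"])
E
```

```text
time: 13.53
position: [0.5323, 0.014, 0.037]
tool_rot: [-0.501, 1.46, -0.118]
ft_force: [-0.1, 0.3, 0.1]
grip_width: 0.717
time: 13.95
position: [0.5084, 0.0575, 0.1477]
tool_rot: [-0.502, 1.476, -0.118]
ft_force: [1.4, -0.7, 0.8]
grip_width: 0.856
time: 14.28
position: [0.5101, 0.0744, 0.1773]
tool_rot: [-0.504, 1.462, -0.113]
ft_force: [0.0, -1.3, 0.0]
grip_width: 0.865
t 14.2833 pos [0.5101 0.0744 0.1773] jawyaw 14.932633266104139 tool x [ 0.1241 -0.3736 -0.9193] tool y [-0.2272  0.8911 -0.3928] 
q [ 0.4096  0.1676 -0.9562  1.8634  0.5493  1.3212 -0.468 ] f [ 0.0273 -1.2724  0.0207] tq [ 0.4558  0.0394 -0.0386] w 75.23297190149746
```

View pics/o10s.png

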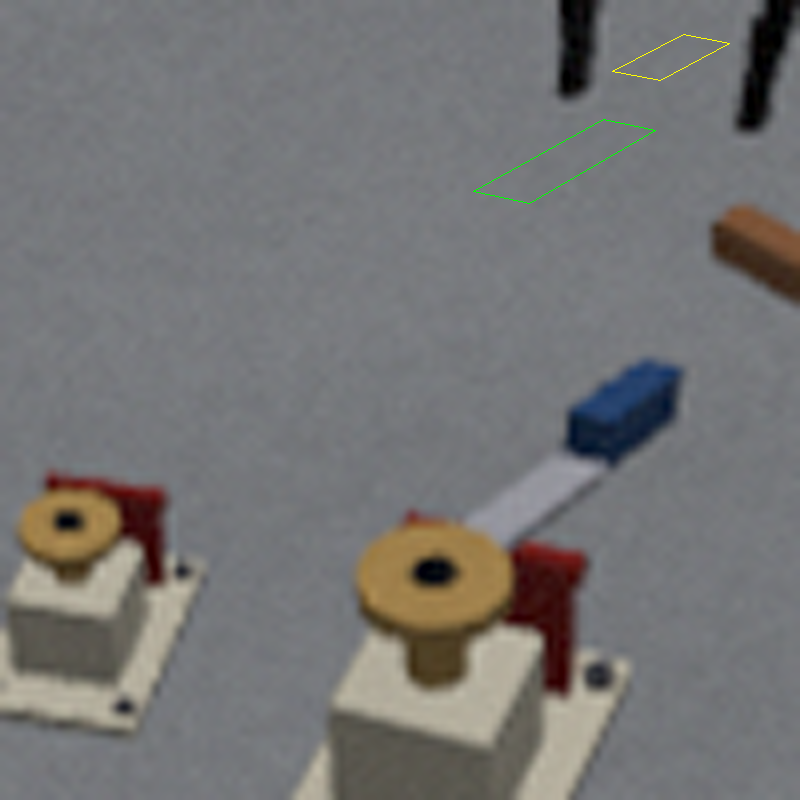

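View pics/s10.png

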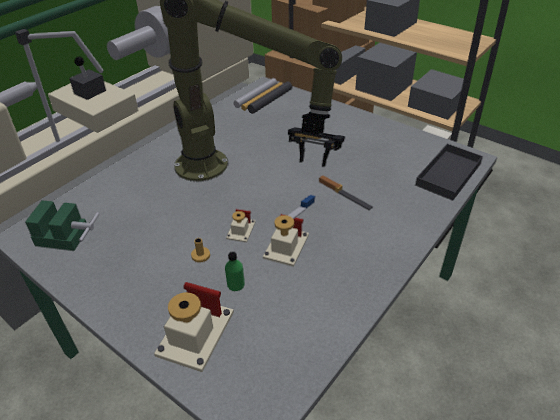

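The bar rests on the rail and hasn't moved since release. The bush is still up (hole at row 571), the gripper is clear, and the file, bottle and spare bush are where they were. Handing in.

```bash
python3 -c "
from bench import *
print(close_job())"
```

```text
the job is handed in; nothing more can be done
None
```

The bush is levered up by about 12 mm, well over the 5 mm needed, and the job is handed in at about 14.5 s of the 40 s allowed. `close_job()` gives no verdict, so this rests on my own checks.

**What I did:**
- I gripped the pry bar by its handle, laid the blade across the red rail of the middle-sized housing, and slid the tip under the flange to about 19 mm from the bush's axis.
- I tilted the bar until it bore on both rail and bush. The bush's hole had not moved in the picture at that point.
- I levered to about 23°, opened the gripper and withdrew along the tool axis.

**Last checks:**
- **Bush:** its hole rose from row 593 to row 571 in the enlarged scene picture, about 12 mm. It stayed there after release.
- **Bar:** it lies across the rail with its tip under the flange, and did not move between the pictures taken before and after I withdrew.
- **Gripper:** it is about 10 cm clear of the bar, with almost no force on the tool. It never went near the bush.
- **Bystanders:** the file, spare bush and oil bottle appear where they started. I judged this by eye in the picture and did not measure it.

**What went wrong or disagreed:**
- My first grip attempt drifted high and sideways, so I opened, corrected and gripped again.
- The height of the blade tip worked out from the arm pose agreed with the pictures only to within 1–3 mm, because of slight slip in the grip. I relied on the pictures for the lift.
- The levering force peaked at about 22 N, more than the 12 N given, but far below the limits.

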